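Pack the pencil box, shut its lid and press its lock

TASK

Put every highlighter marker, the eraser and the slate duster lying on the desk (four or five things) into the open red pencil box. Then lower the box's lid gently until it is fully closed, without slamming it, and finally press the yellow lock plunger at the front of the box all the way down and let it spring back. Leave the bowl of crayons, the sharpener, the glass jar and the steel tumbler where they are.

Things in the scene. Friction and masses are not known exactly. Their poses are not given: they have to be found in the camera images.
- pencil_box: open red plastic pencil box, fixed to the desk; outside 140 (its x) x 260 (its y) x 58 high, walls and floor 5 thick, so inside 130 x 250 x 53 deep; origin at the centre of its underside on the desk. Its front (-x side) faces the robot, the lid is hinged along its far (+x) upper edge. A red lock block 46 x 60 x 30 high stands against its front, centred at x -93, y -70 in the box frame
- lid (a joint): angle of the red lid in rad: 0 = fully closed, about 1.57 = upright, 1.9 = its stop, leaning away from the robot. Stiff hinge: it stays where it is left and must be pushed or carried all the way down
- lid_hinge (a point): middle of the hinge line at the far upper edge of the box (box frame x +70, y 0, z 58.5); it turns with the lid: its own -x axis points from the hinge along the lid to the free edge, its own z is the lid's outer face normal. The lid is a plate 140 long x 260 wide x 6 thick, lying at z 0 to 6 in this frame, its free edge at x -140. Light push of about 1 N at the free edge moves it
- lid_handle (a point): grip point on the white knob on the lid's outer face: 110 from the hinge along the lid, mid width, standing 35 out of the outer face (behind the lid while the lid stands open, on top when shut)
- lock (a joint): travel in m of the yellow lock plunger: 0 = sprung up, 0.012 = pressed fully down (needs about 8 N); it springs back by itself
- lock_top (a point): centre of the top face of the yellow lock plunger, 32 in diameter, 58 above the desk when up, pressed straight down; it stands in a steel collar 44 in diameter, 12 high, on the lock block in front of the box, clear of the lid
- marker_yellow: yellow flat-sided jumbo highlighter marker with a black cap, a block 110 long (its x) x 26 wide (its y) x 18 high, about 40 g, lying flat on the desk; origin at the centre of its underside, cap end at +x. Belongs in the pencil box. May be absent (None)
- marker_blue: blue flat-sided jumbo highlighter marker with a black cap, a block 110 long (its x) x 26 wide (its y) x 18 high, about 40 g, lying flat on the desk; origin at the centre of its underside, cap end at +x. Belongs in the pencil box. May be absent (None)
- marker_orange: orange flat-sided jumbo highlighter marker with a black cap, a block 110 long (its x) x 26 wide (its y) x 18 high, about 40 g, lying flat on the desk; origin at the centre of its underside, cap end at +x. Belongs in the pencil box. May be absent (None)
- marker_white: white flat-sided jumbo highlighter marker with a black cap, a block 110 long (its x) x 26 wide (its y) x 18 high, about 40 g, lying flat on the desk; origin at the centre of its underside, cap end at +x. Belongs in the pencil box. May be absent (None)
- eraser: large white eraser in a blue sleeve, 70 long (x) x 34 wide (y) x 20 high, about 40 g, lying flat; origin at the centre of its underside. Belongs in the pencil box. May be absent (None)
- duster: wooden slate duster with a grey felt underside, 95 long (x) x 44 wide (y) x 28 high, about 70 g, lying flat; origin at the centre of its underside. Belongs in the pencil box. May be absent (None)
- bowl: white ceramic bowl of crayons, 136 across, about 85 high with the crayons, origin at the centre of its underside; leave alone
- sharpener: yellow desk sharpener with a clear shavings bin at its front, about 85 x 60 x 105 high, origin at the centre of its underside; leave alone
- jar: small glass jar with a brass cap, 60 across, 85 high, origin at the centre of its underside; leave alone
- tumbler: steel tumbler, 70 across, 100 high, origin at the centre of its underside; leave alone
Not all that is in view belongs to the job. Several things look just like the marker_blue: the one meant starts farthest to the robot's right.

How it is judged:
By the outcome, as a careful person would: the job done as asked, in the order asked, and still so for the second after the job is handed in, with the robot touching nothing.
Of marker_yellow, marker_blue, marker_orange, marker_white, eraser, duster only 4 to 5 are there at a start; the rules pass over those that are not, and their reading is None.
At some moment in a run one of marker_yellow, marker_blue, marker_orange, marker_white, eraser, duster may be knocked a few centimetres aside while the robot is not near it.
Once in a run the grip may slacken for a moment while it holds something.
It also fails if it takes over 200 s, if anything falls off the work surface, if the arm or the gripper's body presses on something with over 40 N, if the wrist force passes 120 N, or if a joint passes its speed limit or range.

ROBOT

A 6-joint arm with a two-finger parallel gripper is mounted at the origin on the work surface. World frame = base frame: x ahead of the robot, y to its left, z up, the work surface at z = 0. Lengths are in m, angles in degrees, forces in N, time in s.
With the tool pointing down it reaches from about 0.3 to 0.75 m from the base axis. Payload 8.5 kg.
Tool frame: the origin (TCP) lies midway between the tips of the shut fingers; the grasp point (between the pads) lies 19 mm behind it (env.grasp_offset is the distance from the TCP to the grasp point, in m); z points along the fingers, y is the line along which they close (so a half turn about z gives the same grasp; the last joint's range is limited). The gripper opens to 85 mm and grips with 20 to 120 N. Pads are 22 mm wide; open, the fingers measure 114 mm over their backs; the gripper's body (76 mm by 85 mm) begins 54 mm behind the grasp point. The pads swing forward as they close: fully open they stand 13 mm farther back than shut.
Start: joints at [54.127, 21.807, 74.336, -0, 83.858, -12.336], TCP at [0.22, 0.504, 0.231] pointing down, gripper open.
Joint ranges: [-178.18, 178.18], [-50.72, 133.34], [12.68, 142.11], [-81.47, 261.47], [9.98, 163.14], [-165.26, 165.26]. Speed limits (degrees/s): [136.94, 136.94, 180, 180, 180, 180].

INTERFACE

Orientations are given as a 3x3 rotation matrix whose columns are the frame's x, y, z axes.
In Python, from rig import env gives the robot as it stands.
- The arm moves only by the tool servo_tool, never from a script. Its argument "deltas" is text: rows parted by semicolons, each of 7 numbers parted by spaces: the opening, from 0 (shut) to 1 (fully open), then the shift along the tool's x, y, z in mm, then the turn, a rotation vector about the tool's x, y, z in rad. A call has 1 to 8 rows; each row shifts and turns the commanded pose from where the row before left it, along the tool's axes as they then stand; what a row does not reach is not made up. A row lasts 1/12 s, in which the tool goes at most 41.7 mm and 7.16 degrees, less where a joint would pass 70% of its speed; a pose out of reach is approached as far as the arm can. A call is refused whole if a number of a shift passes 41.7 or a number of a turn 0.125, either way. A call with a gripper value outside its range is refused whole. The fingers move at their own pace and stop on an object; "newtons" is the grip in N (left out, the last holds). Time passes only in rows, so rows that do not move let the fingers close. It gives the time, the measured TCP pose, the force, the opening and the grip force at its end, in the units of the state.
- env.observe(): the state, without advancing time (a new reading comes with each control period).
- env.get_image(name): name is "scene" or "top" or "wrist"; returns a dict with "img" (400x640x3 uint8, red, green, blue), "depth" (400x640 float32, m along the optical axis (not along the pixel's ray), 0 where there is no reading), "camera_matrix" (3x3 intrinsics, pixels), "D" ([k1, k2, p1, p2, k3] as OpenCV has them; the pictures are not rectified), "world_to_cam" (4x4, takes a point from world to camera coordinates). Camera axes: x right, y down, z forward; pixel columns grow to the right and rows downward; lengths in m; the calibration is good to about 2 mm. A picture is of the moment at which its call begins.
- env.close_job(): hands the job in; it is judged then, once.
Trained networks look in a picture, given as the dict that the camera call returned (one of the last four; its "shot" number tells which), for a name from the list of things; names that differ only in an ending like _2 or _b are one class to them, and where a whole thing is asked for, a point or a joint stands for the part that bears it (a point fixed in the world has none). Each returns a list of dicts, best first, with "conf" (0 to 1); they miss things now and then, are a little off and sometimes report something else, mostly with a low value. They report only what shows in the picture. A call takes as long as a camera call. They do not tell look-alikes from the thing itself.
- env.spot_in(name, picture): "bbox" ([centre column, centre row, width, height] in pixels, round what is visible of it).
- env.spot_point(name, picture): "uv" ([column, row] in pixels: a listed point, or the origin of a listed thing).
The state is a dict: "time_s": time; "q": joint angles; "qvel": joint speeds; "joint_efforts": joint torques, N m; "position": TCP position; "tool_rot": TCP orientation; "ft_force": force on the tool from outside, world axes, zero at the start; "wrist_torque": the same for the moment, N m; "grip_width": finger opening in m; "gripper_force": force on a finger pad.
Only numpy, scipy, OpenCV 4.12 (cv2) and the standard library are available. Lean on these libraries where they do the work, as an engineer would, in place of code of your own. Each camera call takes 0.05 s, during which the arm holds its last target. There are 200 camera calls.

## Working session

There is one attempt and no reset: what is moved stays moved. The work goes in short steps, Python scripts to look and compute and a tool call to move; the robot and the scene stay as the last step left them, time stands still between calls to the robot, and variables do not carry over. Pictures are saved under pics/ and viewed, at most 14 in all, crops included, and the job is handed in when it is done.

Besides the shell and the picture viewer there is one more tool, called after "Call:" as name(argument=value, ...), one argument or row to a line, values as JSON. servo_tool: Moves the arm, as the interface text tells. Its arguments: {"type":"object","properties":{"deltas":{"type":"string"},"newtons":{"type":"number"}},"required":["deltas"]}

```bash
ls; mkdir -p pics
cat > h.py <<'E'
import numpy as np, cv2
from rig import env
def shot(n,save=None):
    p=env.get_image(n)
    if save: cv2.imwrite('pics/'+save+'.png',p['img'][:,:,::-1])
    return p
def ray(p,uv):
    q=cv2.undistortPoints(np.array([[uv]],float),p['camera_matrix'],np.array(p['D'],float))[0,0]
    T=np.linalg.inv(p['world_to_cam']);return T[:3,3],T[:3,:3]@np.array([q[0],q[1],1])
def atz(p,uv,z):
    o,d=ray(p,uv);return o+d*(z-o[2])/d[2]
def cloud(p):
    d=p['depth'];h,w=d.shape
    u,v=np.meshgrid(np.arange(w),np.arange(h))
    q=cv2.undistortPoints(np.stack([u,v],-1).reshape(-1,1,2).astype(float),p['camera_matrix'],np.array(p['D'],float))[:,0]
    z=d.reshape(-1,1);c=np.hstack([q*z,z]);T=np.linalg.inv(p['world_to_cam'])
    return (c@T[:3,:3].T+T[:3,3]).reshape(h,w,3)
E
python3 - <<'E'
from h import *
for n in ['top','scene']:
    p=shot(n,n+'0')
    for k in ['pencil_box','lid','lid_hinge','lid_handle','lock_top','marker_yellow','marker_blue','marker_orange','marker_white','eraser','duster','bowl','sharpener','jar','tumbler']:
        b=env.spot_in(k,p); s=env.spot_point(k,p)
        print(n,k,[(np.round(x['bbox']).astype(int).tolist(),round(x['conf'],2)) for x in b[:4]],[(np.round(x['uv']).astype(int).tolist(),round(x['conf'],2),np.round(atz(p,x['uv'],0)[:2],3).tolist()) for x in s[:4]])
E
```

```text
pics
top pencil_box [([315, 192, 108, 96], 0.67)] [([311, 196], 0.64, [0.557, 0.012])]Traceback (most recent call last):
  File "<stdin>", line 5, in <module>
ValueError: it knows: bowl, duster, eraser, jar, lid_handle, lid_hinge, lock_top, marker_blue, marker_orange, marker_white, marker_yellow, pencil_box, sharpener, tumbler
```

Run:
```python
from h import *
for n in ['top','scene']:
    p=shot(n,n+'0')
    for k in ['pencil_box','lid_hinge','lid_handle','lock_top','marker_yellow','marker_blue','marker_orange','marker_white','eraser','duster','bowl','sharpener','jar','tumbler']:
        b=env.spot_in(k,p); s=env.spot_point(k,p)
        print(n,k,[(np.round(x['bbox']).astype(int).tolist(),round(x['conf'],2)) for x in b[:4]],[(np.round(x['uv']).astype(int).tolist(),round(x['conf'],2),np.round(atz(p,x['uv'],0)[:2],3).tolist()) for x in s[:4]])
```

```text
top pencil_box [([312, 192, 111, 98], 0.89)] [([308, 193], 0.95, [0.566, 0.022])]
top lid_hinge [([315, 159, 99, 33], 0.84)] [([316, 167], 0.95, [0.642, 0.001])]
top lid_handle [([315, 161, 97, 32], 0.75)] [([317, 148], 0.84, [0.697, -0.001]), ([412, 248], 0.72, [0.414, -0.285])]
top lock_top [([329, 232, 9, 11], 0.48)] []
top marker_yellow [([413, 250, 16, 41], 0.77)] [([413, 250], 0.57, [0.408, -0.288])]
top marker_blue [([412, 196, 11, 40], 0.87), ([333, 126, 41, 16], 0.7), ([373, 257, 41, 14], 0.6), ([319, 273, 17, 38], 0.6)] [([320, 272], 0.81, [0.339, -0.021]), ([411, 194], 0.72, [0.57, -0.278]), ([374, 258], 0.71, [0.383, -0.174]), ([312, 196], 0.49, [0.555, 0.008])]
top marker_orange [([180, 218, 11, 36], 0.94)] [([183, 219], 0.58, [0.478, 0.382])]
top marker_white [([222, 255, 18, 42], 0.6), ([314, 162, 96, 29], 0.56)] [([220, 252], 0.83, [0.386, 0.27])]
top eraser [([214, 184, 10, 29], 0.62)] [([218, 185], 0.68, [0.581, 0.285])]
top duster [] []
top bowl [([396, 138, 46, 50], 0.7)] [([392, 140], 0.7, [0.729, -0.22])]
top sharpener [([230, 132, 34, 37], 0.76)] [([230, 135], 
[... 1037 characters left out ...]
 [([448, 237, 22, 37], 0.69), ([195, 213, 55, 48], 0.65)] [([448, 239], 0.9, [0.382, 0.272])]
scene eraser [([412, 290, 29, 28], 0.72)] [([408, 293], 0.6, [0.585, 0.286])]
scene duster [] []
scene bowl [([196, 213, 55, 49], 0.73), ([356, 319, 43, 52], 0.52)] [([197, 227], 0.61, [0.742, -0.226])]
scene sharpener [([356, 320, 45, 48], 0.91), ([327, 189, 15, 9], 0.58)] [([410, 293], 0.67, [0.583, 0.292]), ([356, 330], 0.55, [0.731, 0.259]), ([186, 183], 0.36, [0.646, -0.404])]
scene jar [([294, 205, 77, 111], 0.67), ([439, 332, 38, 54], 0.57)] [([433, 343], 0.77, [0.661, 0.389])]
scene tumbler [([183, 169, 30, 44], 0.68)] [([184, 183], 0.62, [0.649, -0.409]), ([316, 235], 0.32, [0.572, 0.021])]
```

View pics/top0.png

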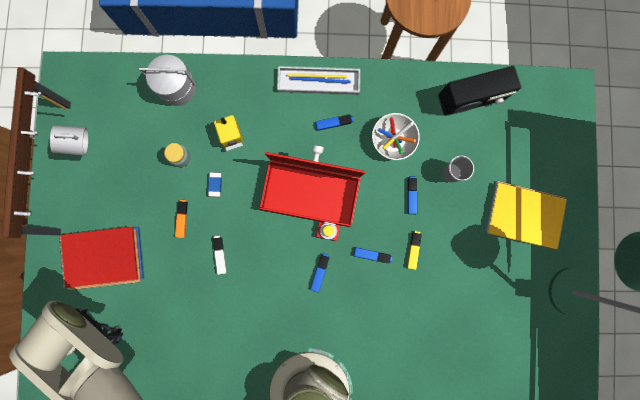

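View pics/scene0.png

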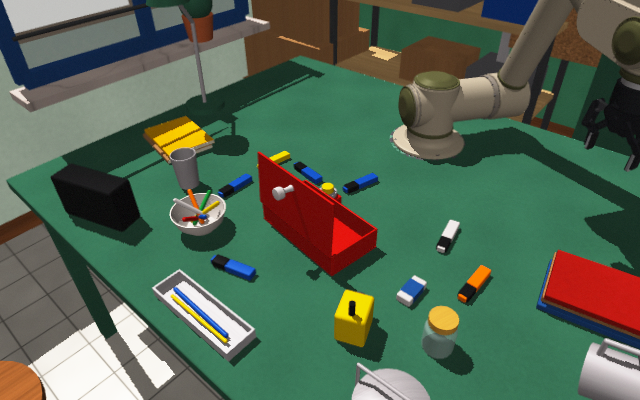

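The top view shows the box at (311,190), with the lid open and the lock at (329,231). The targets are orange (181,218), white (219,255), eraser (215,184), yellow (414,250) and blue. Of the four blue look-alikes, the one at (412,196) is farthest right. There is no duster. Next I'll measure precisely.

```bash
cat >> h.py <<'E'
def blob(p,uv,hz,r=30,zmin=.007,C=None):
    """footprint (centre, long-axis angle deg, size) from height mask near uv"""
    C=cloud(p) if C is None else C
    m=((C[:,:,2]>zmin)&(C[:,:,2]<hz+.012)&(p['depth']>0)).astype(np.uint8)
    n,l,s,c=cv2.connectedComponentsWithStats(m,connectivity=4)
    u,v=map(int,uv); w=l[v-3:v+4,u-3:u+4].ravel(); w=w[w>0]
    if not len(w): return None
    k=np.bincount(w).argmax(); P=C[l==k]; P=P[P[:,2]>hz*.6]
    (cx,cy),(a,b),t=cv2.minAreaRect((P[:,:2]*1000).astype(np.float32))
    if a<b: a,b,t=b,a,t+90
    return np.round([cx,cy,(t+90)%180-90,a,b,np.median(P[:,2])*1000],1),len(P)
E
python3 - <<'E'
from h import *
p=shot('top');C=cloud(p)
for n,uv,h in [('yellow',(414,250),.018),('blue',(412,196),.018),('orange',(181,218),.018),('white',(219,255),.018),('eraser',(215,184),.02),('b2',(320,273),.018),('b3',(372,255),.018)]:
    print(n,blob(p,uv,h,C=C))
# red box walls rim
I=p['img'].astype(int);red=(I[:,:,0]>90)&(I[:,:,1]<60)&(I[:,:,2]<60)
R=red.copy();R[:,:240]=0;R[:,380:]=0
P=C[R];
for lo,hi in [(.0,.02),(.05,.066)]:
    Q=P[(P[:,2]>lo)&(P[:,2]<hi)]; print(lo,len(Q),cv2.minAreaRect((Q[:,:2]*1000).astype(np.float32)))
Q=P[P[:,2]>.075]
print(len(Q),Q.mean(0),np.linalg.svd(Q-Q.mean(0),full_matrices=False)[2], Q.max(0),Q.min(0))
Y=(I[:,:,0]>150)&(I[:,:,1]>130)&(I[:,:,2]<90);Y[:,:300]=0;Y[:,350:]=0;Y[:215]=0;Y[245:]=0
print('lock',Y.sum(),np.median(C[Y],0),C[Y].mean(0))
o=env.observe();print(o['position'],np.round(o['tool_rot'],3),env.grasp_offset,o['grip_width'],o['time_s'],o['ft_force'])
for n in ['top','scene']:print(n,np.linalg.inv(env.get_image(n)['world_to_cam'])[:3,3])
E
```

```text
yellow (array([ 409.1, -287.4,   -8.2,  109.6,   27.5,   17.6]), 346)
blue (array([ 568.2, -278.2,    1.1,  108.4,   25.9,   17.2]), 323)
orange (array([479. , 385.2,  -1.5, 107.5,  27.3,  17.7]), 338)
white (array([379.6, 269. ,   9.4, 109.3,  26.9,  17.6]), 345)
eraser (array([581.3, 291.8,   1.7,  70.7,  35.8,  19.4]), 291)
b2 (array([337.7, -17.6, -15.2, 109.6,  25.9,  17.7]), 340)
b3 (array([ 390.6, -168.4,   79.7,  110.2,   25.9,   17.6]), 337)
0.0 1987 ((570.5108642578125, 15.144454956054688), (257.83013916015625, 161.6222381591797), 76.83958435058594)
0.05 373 ((560.3734741210938, 18.16333770751953), (258.0225830078125, 140.52862548828125), 80.75462341308594)
221 [0.6150232  0.00584124 0.24857944] [[-0.16170952  0.00189649  0.98683658]
 [ 0.15566104  0.98752834  0.02360982]
 [-0.97448431  0.15742994 -0.15998794]] [0.64399847 0.13125419 1.44186936] [ 0.4197291  -0.11935044  0.19166348]
lock 89 [ 0.45761084 -0.03728629  0.05782772] [ 0.45702463 -0.03662045  0.05763866]
[0.21963281 0.50422007 0.2312963 ] [[-0.917  0.399 -0.   ]
 [ 0.399  0.917 -0.   ]
 [-0.    -0.    -1.   ]] 0.0187 0.08548472662051206 3.15 [-0.48940837  0.66746253  0.45651579]
top [0.4197291  0.00969607 1.44186936]
scene [1.17091757 0.55324113 0.73191501]
```

```bash
cat >> h.py <<'E'
BX=np.array([560.4,18.2]);BA=np.radians(-9.1)
def box(x,y): c,s=np.cos(BA),np.sin(BA); return BX+[c*x-s*y,s*x+c*y]
def legs(way,vmax=40):
    """way: (x,y,z mm, closing-axis deg). Prints turn (rad, tool z) then shift in the turned tool frame"""
    o=env.observe();R=o['tool_rot'];p=o['position']*1000
    a=np.degrees(np.arctan2(R[1,1],R[0,1]))
    print('t',round(o['time_s'],2),'pos',np.round(p,1),'ang',round(a,1),'tilt',np.round(R[:2,2],3),'w',round(o['grip_width']*1000,1),'gf',o['gripper_force'],'ft',np.round(o['ft_force'],1))
    for x,y,z,b in way:
        d=(a-b+90)%180-90; a=a-d; t=np.radians(a)
        Y=np.array([np.cos(t),np.sin(t),0]);X=np.array([-np.sin(t),np.cos(t),0])
        v=np.array([x,y,z])-p; s=np.array([X@v,Y@v,-v[2]]); n=int(np.ceil(max(np.linalg.norm(s)/vmax,1e-9)))
        print(f'  to {x:.0f},{y:.0f},{z:.0f},{a:.1f}: turn {np.radians(d):.3f}; total {np.round(s,1)} = {n} x {np.round(s/n,1)}')
        p=np.array([x,y,z])
E
python3 - <<'E'
from h import *
legs([(379.6,269,100,99.4),(379.6,269,3,99.4),(379.6,269,110,99.4),(*box(-2,88),110,80.9),(*box(-2,88),14,80.9),(*box(-2,88),110,80.9)])
E
```

```text
t 3.25 pos [219.6 504.2 231.3] ang 66.5 tilt [0. 0.] w 85.4 gf 0.0 ft [ 1.  -0.6  0.3]
  to 380,269,100,99.4: turn -0.575; total [-119.4 -258.2  131.3] = 8 x [-14.9 -32.3  16.4]
  to 380,269,3,99.4: turn 0.000; total [ 0.  0. 97.] = 3 x [ 0.   0.  32.3]
  to 380,269,110,99.4: turn 0.000; total [   0.    0. -107.] = 3 x [  0.    0.  -35.7]
  to 572,105,110,80.9: turn 0.323; total [-216.2 -131.    -0. ] = 7 x [-30.9 -18.7  -0. ]
  to 572,105,14,80.9: turn 0.000; total [ 0.  0. 96.] = 3 x [ 0.  0. 32.]
  to 572,105,110,80.9: turn 0.000; total [  0.   0. -96.] = 3 x [  0.   0. -32.]
```

Call:
servo_tool(
  deltas="0.7 0 0 0 0 0 -0.115; 0.7 0 0 0 0 0 -0.115; 0.7 0 0 0 0 0 -0.115; 0.7 0 0 0 0 0 -0.115; 0.7 0 0 0 0 0 -0.115",
  newtons=40,
)

```text
time_s: 3.67
position: [0.2196, 0.5042, 0.2313]
tool_rot: [[-0.986, -0.169, -0.0], [-0.169, 0.986, -0.0], [0.0, -0.0, -1.0]]
ft_force: [0.4, -0.2, -0.8]
grip_width: 0.0596
gripper_force: 0.0
```

Call:
servo_tool(
  deltas="0.7 -14.9 -32.3 16.4 0 0 0; 0.7 -14.9 -32.3 16.4 0 0 0; 0.7 -14.9 -32.3 16.4 0 0 0; 0.7 -14.9 -32.3 16.4 0 0 0; 0.7 -14.9 -32.3 16.4 0 0 0; 0.7 -14.9 -32.3 16.4 0 0 0; 0.7 -14.9 -32.3 16.4 0 0 0; 0.7 -14.9 -32.3 16.4 0 0 0",
)

```text
time_s: 4.33
position: [0.3802, 0.2673, 0.0996]
tool_rot: [[-0.987, -0.164, 0.001], [-0.164, 0.987, 0.0], [-0.001, 0.0, -1.0]]
ft_force: [0.5, 1.1, 0.6]
grip_width: 0.0596
gripper_force: 0.0
```

Call:
servo_tool(
  deltas="0.7 0 0 0 0 0 0; 0.7 0 0 0 0 0 0",
)

```text
time_s: 4.5
position: [0.3801, 0.2676, 0.0996]
tool_rot: [[-0.987, -0.16, -0.001], [-0.16, 0.987, -0.0], [0.001, -0.0, -1.0]]
ft_force: [1.2, 0.3, 0.4]
grip_width: 0.0597
gripper_force: 0.0
```

Run:
```python
from h import *
legs([(379.6,269,3,99.4)])
p=shot('wrist','w1');C=cloud(p)
for x in env.spot_in('marker_white',p)[:2]: print(x, blob(p,x['bbox'][:2],.018,C=C))
```

```text
t 4.5 pos [380.1 267.6  99.6] ang 99.2 tilt [-0.001 -0.   ] w 59.7 gf 0.0 ft [1.2 0.3 0.4]
  to 380,269,3,99.4: turn -0.003; total [ 0.3  1.5 96.6] = 3 x [ 0.1  0.5 32.2]
{'bbox': [321.4, 203.2, 43.8, 144.2], 'conf': 0.62} (array([380.6, 269. ,  10.2, 109.7,  25.6,  17.5]), 5149)
```

Call:
servo_tool(
  deltas="0.7 0 1.5 32 0 0 0; 0.7 0 0 32 0 0 0; 0.7 0 0 22 0 0 0; 0.7 0 0 10 0 0 0; 0.7 0 0 0 0 0 0",
)

```text
time_s: 5.02
position: [0.3778, 0.2712, 0.0028]
tool_rot: [[-0.986, -0.166, -0.003], [-0.166, 0.986, -0.001], [0.003, -0.0, -1.0]]
ft_force: [-0.7, 0.8, 0.4]
grip_width: 0.0598
gripper_force: 0.0
```

Call:
servo_tool(
  deltas="0 0 0 0 0 0 0; 0 0 0 0 0 0 0; 0 0 0 0 0 0 0; 0 0 0 0 0 0 0; 0 0 0 0 0 0 0; 0 0 0 0 0 0 0",
  newtons=40,
)

```text
time_s: 5.52
position: [0.3797, 0.2709, 0.0055]
tool_rot: [[-0.987, -0.164, 0.002], [-0.164, 0.987, 0.001], [-0.003, 0.001, -1.0]]
ft_force: [-1.0, 2.0, 6.5]
grip_width: 0.0248
gripper_force: 40.0
```

Call:
servo_tool(
  deltas="0 0 0 -30 0 0 0; 0 0 0 -40 0 0 0; 0 0 0 -37 0 0 0; 0 0 0 0 0 0 0.108; 0 0 0 0 0 0 0.108; 0 0 0 0 0 0 0.108; 0 0 0 0 0 0 0",
)

```text
time_s: 6.1
position: [0.3792, 0.2704, 0.1121]
tool_rot: [[-0.987, 0.163, 0.002], [0.163, 0.987, 0.001], [-0.002, 0.001, -1.0]]
ft_force: [0.1, -0.5, 0.1]
grip_width: 0.0252
gripper_force: 39.6
```

Run:
```python
from h import *
legs([(*box(-2,88),110,80.9),(*box(-2,88),14,80.9)])
```

```text
t 6.1 pos [379.2 270.4 112.1] ang 80.6 tilt [0.002 0.001] w 25.2 gf 39.61692988872528 ft [ 0.1 -0.5  0.1]
  to 572,105,110,80.9: turn -0.005; total [-216.8 -132.4    2.1] = 7 x [-31.  -18.9   0.3]
  to 572,105,14,80.9: turn 0.000; total [ 0.  0. 96.] = 3 x [ 0.  0. 32.]
```

Call:
servo_tool(
  deltas="0 -31 -18.9 0 0 0 0; 0 -31 -18.9 0 0 0 0; 0 -31 -18.9 0 0 0 0; 0 -31 -18.9 0 0 0 0; 0 -31 -18.9 0 0 0 0; 0 -31 -18.9 0 0 0 0; 0 -31 -18.9 0 0 0 0; 0 0 0 0 0 0 0",
)

```text
time_s: 6.77
position: [0.5767, 0.1009, 0.1113]
tool_rot: [[-0.987, 0.16, 0.004], [0.16, 0.987, -0.001], [-0.004, -0.001, -1.0]]
ft_force: [-0.9, -0.3, -0.6]
grip_width: 0.0249
gripper_force: 39.6
```

Call:
servo_tool(
  deltas="0 0 0 0 0 0 0; 0 0 0 0 0 0 0; 0 0 0 30 0 0 0; 0 0 0 30 0 0 0; 0 0 0 25 0 0 0; 0 0 0 11 0 0 0; 0 0 0 0 0 0 0",
)

```text
time_s: 7.35
position: [0.5708, 0.1063, 0.0162]
tool_rot: [[-0.988, 0.156, -0.002], [0.156, 0.988, 0.0], [0.002, -0.0, -1.0]]
ft_force: [-4.1, -1.0, 5.0]
grip_width: 0.0251
gripper_force: 45.3
```

Call:
servo_tool(
  deltas="0.4 0 0 0 0 0 0; 0.4 0 0 0 0 0 0; 0.4 0 0 0 0 0 0; 0.4 0 0 0 0 0 0; 0.4 0 0 -30 0 0 0; 0.4 0 0 -40 0 0 0; 0.4 0 0 -40 0 0 0; 0.4 0 0 0 0 0 0",
)

```text
time_s: 8.02
position: [0.5749, 0.1062, 0.1336]
tool_rot: [[-0.988, 0.156, 0.014], [0.156, 0.988, -0.0], [-0.014, 0.002, -1.0]]
ft_force: [0.5, -0.5, 0.1]
grip_width: 0.0341
gripper_force: 0.0
```

Run:
```python
from h import *
p=shot('top','t1');C=cloud(p)
for n,uv,h in [('orange',(181,218),.018),('eraser',(215,184),.02),('yellow',(414,250),.018),('blue',(412,196),.018)]: print(n,blob(p,uv,h,C=C))
w=shot('wrist');cv2.imwrite('pics/m1.png',np.vstack([p['img'][100:300,160:480],w['img'][::2,::2]])[:,:,::-1])
legs([(479,385,110,88.5),(479,385,7,88.5)])
```

```text
orange (array([479. , 385. ,  -0.9, 107.3,  27.9,  18. ]), 341)
eraser (array([581. , 291.1,  -1.3,  70.8,  35. ,  19.6]), 287)
yellow (array([ 408.9, -287. ,   -7.8,  109.1,   27.1,   17.4]), 343)
blue (array([ 5.684e+02, -2.785e+02,  2.000e-01,  1.084e+02,  2.550e+01,
        1.740e+01]), 324)
t 8.12 pos [572.4 106.  127.4] ang 81.0 tilt [0.004 0.   ] w 34.0 gf 0.0 ft [-0.1 -0.3 -1.2]
  to 479,385,110,88.5: turn -0.131; total [100.7 276.4  17.4] = 8 x [12.6 34.6  2.2]
  to 479,385,7,88.5: turn 0.000; total [  0.   0. 103.] = 3 x [ 0.   0.  34.3]
```

View pics/m1.png

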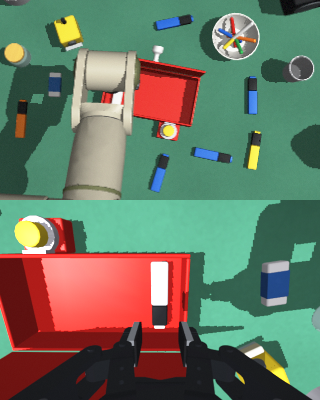

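White lies in the box near its +y wall. Next is orange.

Call:
servo_tool(
  deltas="0.7 0 0 0 0 0 -0.065; 0.7 0 0 0 0 0 -0.065; 0.7 12.6 34.6 1 0 0 0; 0.7 12.6 34.6 1 0 0 0; 0.7 12.6 34.6 1 0 0 0; 0.7 12.6 34.6 1 0 0 0; 0.7 12.6 34.6 1 0 0 0; 0.7 12.6 34.6 1 0 0 0",
)

```text
time_s: 8.78
position: [0.501, 0.3167, 0.1179]
tool_rot: [[-1.0, 0.028, -0.003], [0.028, 1.0, -0.001], [0.002, -0.001, -1.0]]
ft_force: [0.2, 0.4, 0.3]
grip_width: 0.06
gripper_force: 0.0
```

Call:
servo_tool(
  deltas="0.7 12.6 34.6 4 0 0 0; 0.7 12.6 34.6 4 0 0 0; 0.7 0 0 0 0 0 0; 0.7 0 0 0 0 0 0; 0.7 0 0 0 0 0 0",
)

```text
time_s: 9.2
position: [0.4792, 0.3846, 0.1103]
tool_rot: [[-1.0, 0.029, -0.002], [0.029, 1.0, -0.001], [0.002, -0.001, -1.0]]
ft_force: [-0.2, 0.0, 0.2]
grip_width: 0.0598
gripper_force: 0.0
```

Run:
```python
from h import *
legs([(479,385,7,88.5)])
p=shot('wrist');C=cloud(p)
for x in env.spot_in('marker_orange',p)[:2]: print(x, blob(p,x['bbox'][:2],.018,C=C))
```

```text
t 9.2 pos [479.2 384.6 110.3] ang 88.4 tilt [-0.002 -0.001] w 59.8 gf 0.0 ft [-0.2  0.   0.2]
  to 479,385,7,88.5: turn -0.002; total [  0.2   0.4 103.3] = 3 x [ 0.1  0.1 34.4]
{'bbox': [318.2, 199.6, 37.3, 142.4], 'conf': 0.58} (array([480.3, 383.5,  -2.5, 109.8,  25.9,  17.5]), 4720)
```

Call:
servo_tool(
  deltas="0.7 0 0 35 0 0 0; 0.7 0 0 35 0 0 0; 0.7 0 0 23 0 0 0; 0.7 0 0 10 0 0 0; 0.7 0 0 0 0 0 0; 0.7 0 0 0 0 0 0",
)

```text
time_s: 9.8
position: [0.4807, 0.3845, 0.009]
tool_rot: [[-1.0, 0.031, 0.001], [0.031, 1.0, 0.0], [-0.001, 0.0, -1.0]]
ft_force: [-0.3, -0.0, 0.7]
grip_width: 0.06
gripper_force: 0.0
```

Call:
servo_tool(
  deltas="0 0 0 0 0 0 0; 0 0 0 0 0 0 0; 0 0 0 0 0 0 0; 0 0 0 0 0 0 0; 0 0 0 0 0 0 0; 0 0 0 0 0 0 0",
)

```text
time_s: 10.3
position: [0.4806, 0.3851, 0.0098]
tool_rot: [[-1.0, 0.03, 0.003], [0.03, 1.0, 0.001], [-0.003, 0.001, -1.0]]
ft_force: [-0.1, -1.3, 6.0]
grip_width: 0.0249
gripper_force: 40.1
```

Call:
servo_tool(
  deltas="0 0 0 -30 0 0 0; 0 0 0 -40 0 0 0; 0 0 0 -40 0 0 0; 0 0 0 0 0 0 0.065; 0 0 0 0 0 0 0.065; 0 0 0 0 0 0 0",
)

```text
time_s: 10.8
position: [0.48, 0.3849, 0.1194]
tool_rot: [[-0.987, 0.161, 0.002], [0.161, 0.987, 0.001], [-0.002, 0.001, -1.0]]
ft_force: [0.0, 0.1, -1.1]
grip_width: 0.0247
gripper_force: 39.6
```

Call:
servo_tool(
  deltas="0 -15.1 -33.6 0 0 0 0; 0 -15.1 -33.6 0 0 0 0; 0 -15.1 -33.6 0 0 0 0; 0 -15.1 -33.6 0 0 0 0; 0 -15.1 -33.6 0 0 0 0; 0 -15.1 -33.6 0 0 0 0; 0 -15.1 -33.6 0 0 0 0; 0 -15.1 -33.6 0 0 0 0",
)

```text
time_s: 11.47
position: [0.5564, 0.0985, 0.1181]
tool_rot: [[-0.988, 0.157, -0.0], [0.157, 0.988, 0.0], [0.0, -0.0, -1.0]]
ft_force: [1.1, 1.2, -0.6]
grip_width: 0.0249
gripper_force: 39.6
```

Call:
servo_tool(
  deltas="0 -15.1 -33.6 0 0 0 0; 0 0 0 0 0 0 0; 0 0 0 0 0 0 0; 0 0 0 0 0 0 0",
)

```text
time_s: 11.8
position: [0.5656, 0.065, 0.118]
tool_rot: [[-0.987, 0.158, -0.001], [0.158, 0.987, 0.0], [0.001, 0.0, -1.0]]
ft_force: [0.5, 0.7, 0.0]
grip_width: 0.0249
gripper_force: 39.6
```

Run:
```python
from h import *
legs([(*box(-2,46),110,80.9),(*box(-2,46),16,80.9)])
```

```text
t 11.8 pos [565.6  65.  118. ] ang 80.9 tilt [-0.001  0.   ] w 24.9 gf 39.62735652923584 ft [0.5 0.7 0. ]
  to 566,64,110,80.9: turn -0.000; total [-0.2 -1.   8. ] = 1 x [-0.2 -1.   8. ]
  to 566,64,16,80.9: turn 0.000; total [ 0.  0. 94.] = 3 x [ 0.   0.  31.3]
```

Call:
servo_tool(
  deltas="0 0 -1 30 0 0 0; 0 0 0 30 0 0 0; 0 0 0 25 0 0 0; 0 0 0 15 0 0 0; 0 0 0 0 0 0 0",
)

```text
time_s: 12.22
position: [0.5642, 0.0653, 0.0156]
tool_rot: [[-0.988, 0.156, -0.005], [0.156, 0.988, 0.001], [0.005, -0.0, -1.0]]
ft_force: [-0.3, -0.2, 0.1]
grip_width: 0.0248
gripper_force: 41.2
```

Call:
servo_tool(
  deltas="0.38 0 0 0 0 0 0; 0.38 0 0 0 0 0 0; 0.38 0 0 0 0 0 0; 0.38 0 0 0 0 0 0; 0.38 0 0 -30 0 0 0; 0.38 0 0 -40 0 0 0; 0.4 0 0 -35 0 0 0; 0.7 0 0 0 0 0 0",
)

```text
time_s: 12.88
position: [0.5687, 0.0636, 0.1305]
tool_rot: [[-0.987, 0.159, 0.013], [0.159, 0.987, -0.001], [-0.013, 0.001, -1.0]]
ft_force: [0.3, 0.5, 1.3]
grip_width: 0.0448
gripper_force: 0.0
```

Call:
servo_tool(
  deltas="0.7 0 0 0 0 0 -0.08; 0.7 0 0 0 0 0 -0.08; 0.7 -2.6 37.8 1 0 0 0; 0.7 -2.6 37.8 1 0 0 0; 0.7 -2.6 37.8 1 0 0 0; 0.7 -2.6 37.8 1 0 0 0; 0.7 -2.6 37.8 1 0 0 0; 0.7 -2.6 37.8 1 0 0 0",
)

```text
time_s: 13.55
position: [0.5811, 0.2924, 0.1175]
tool_rot: [[-1.0, -0.0, 0.001], [-0.0, 1.0, 0.0], [-0.001, 0.0, -1.0]]
ft_force: [0.7, 0.2, -0.2]
grip_width: 0.0595
gripper_force: 0.0
```

Call:
servo_tool(
  deltas="0.7 0 0 0 0 0 0; 0.7 0 0 0 0 0 0; 0.7 0 0 0 0 0 0",
)

```text
time_s: 13.8
position: [0.5812, 0.2901, 0.1172]
tool_rot: [[-1.0, -0.0, 0.0], [-0.0, 1.0, -0.0], [-0.0, -0.0, -1.0]]
ft_force: [0.1, 0.0, 0.4]
grip_width: 0.0599
gripper_force: 0.0
```

Run:
```python
from h import *
p=shot('wrist');C=cloud(p)
for x in env.spot_in('eraser',p)[:2]: print(x, blob(p,x['bbox'][:2],.02,C=C))
legs([(581,291,10,90)])
```

```text
{'bbox': [359.6, 182.8, 48.9, 88.0], 'conf': 0.77} (array([5.696e+02, 3.198e+02, 2.000e-01, 6.930e+01, 3.420e+01, 1.940e+01]), 4075)
t 13.9 pos [581.5 289.2 117.4] ang 89.9 tilt [ 0. -0.] w 60.0 gf 0.0 ft [-0.6 -0.1 -0.6]
  to 581,291,10,90.0: turn -0.001; total [  0.5   1.8 107.4] = 3 x [ 0.2  0.6 35.8]
```

The eraser was knocked aside to (570,320). I'm correcting for that.

Call:
servo_tool(
  deltas="0.7 12 30.5 0 0 0 0; 0.7 0 0 0 0 0 0; 0.7 0 0 0 0 0 0; 0.7 0 0 35 0 0 0; 0.7 0 0 35 0 0 0; 0.7 0 0 28 0 0 0; 0.7 0 0 11 0 0 0; 0.7 0 0 0 0 0 0",
)

```text
time_s: 14.57
position: [0.5686, 0.3194, 0.0058]
tool_rot: [[-1.0, 0.001, -0.005], [0.001, 1.0, -0.002], [0.005, -0.002, -1.0]]
ft_force: [-0.2, -1.0, -0.2]
grip_width: 0.0596
gripper_force: 0.0
```

Call:
servo_tool(
  deltas="0 0 0 0 0 0 0; 0 0 0 0 0 0 0; 0 0 0 0 0 0 0; 0 0 0 0 0 0 0; 0 0 0 0 0 0 0; 0 0 0 0 0 0 0",
)

```text
time_s: 15.07
position: [0.5706, 0.3212, 0.0106]
tool_rot: [[-1.0, -0.0, 0.004], [-0.0, 1.0, 0.001], [-0.004, 0.001, -1.0]]
ft_force: [0.3, -0.3, 6.4]
grip_width: 0.0329
gripper_force: 40.6
```

Call:
servo_tool(
  deltas="0 0 0 -30 0 0 0; 0 0 0 -40 0 0 0; 0 0 0 -40 0 0 0; 0 0 0 0 0 0 0.079; 0 0 0 0 0 0 0.079; 0 0 0 0 0 0 0",
)

```text
time_s: 15.57
position: [0.5695, 0.3211, 0.1199]
tool_rot: [[-0.987, 0.16, 0.002], [0.16, 0.987, 0.001], [-0.002, 0.001, -1.0]]
ft_force: [0.9, 0.3, 0.2]
grip_width: 0.0328
gripper_force: 40.0
```

Call:
servo_tool(
  deltas="0 -4.6 -37.4 0 0 0 0; 0 -4.6 -37.4 0 0 0 0; 0 -4.6 -37.4 0 0 0 0; 0 -4.6 -37.4 0 0 0 0; 0 -4.6 -37.4 0 0 0 0; 0 -4.6 -37.4 0 0 0 0; 0 -4.6 -37.4 0 0 0 0; 0 -4.6 -37.4 0 0 0 0",
)

```text
time_s: 16.23
position: [0.5582, 0.018, 0.1184]
tool_rot: [[-0.988, 0.154, 0.0], [0.154, 0.988, -0.0], [-0.0, -0.0, -1.0]]
ft_force: [1.0, -0.2, -0.6]
grip_width: 0.0329
gripper_force: 40.1
```

Call:
servo_tool(
  deltas="0 0 0 0 0 0 0; 0 0 0 0 0 0 0; 0 0 0 0 0 0 0",
)

```text
time_s: 16.48
position: [0.5586, 0.02, 0.1182]
tool_rot: [[-0.988, 0.156, 0.0], [0.156, 0.988, 0.0], [0.0, 0.0, -1.0]]
ft_force: [-0.6, 0.3, 1.0]
grip_width: 0.0329
gripper_force: 40.1
```

Run:
```python
from h import *
legs([(*box(-2,0),16,80.9)])
p=shot('scene');cv2.imwrite('pics/s2.png',p['img'][100:350,150:550,::-1])
```

```text
t 16.48 pos [558.6  20.  118.2] ang 81.0 tilt [0. 0.] w 32.9 gf 40.11289715766907 ft [-0.6  0.3  1. ]
  to 558,19,16,80.9: turn 0.002; total [-1.000e-01 -1.500e+00  1.022e+02] = 3 x [-0.  -0.5 34.1]
```

View pics/s2.png

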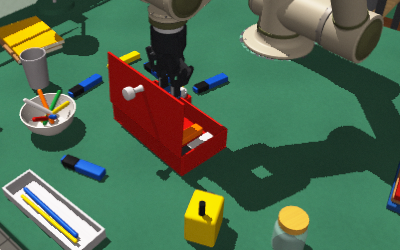

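Call:
servo_tool(
  deltas="0 0 -1.5 35 0 0 0; 0 0 0 30 0 0 0; 0 0 0 23 0 0 0; 0 0 0 10 0 0 0; 0 0 0 0 0 0 0; 0 0 0 0 0 0 0",
)

```text
time_s: 17.03
position: [0.5589, 0.0189, 0.0207]
tool_rot: [[-0.988, 0.156, 0.001], [0.156, 0.988, -0.0], [-0.001, 0.0, -1.0]]
ft_force: [-0.1, -0.2, 0.6]
grip_width: 0.0324
gripper_force: 40.1
```

Call:
servo_tool(
  deltas="0.48 0 0 0 0 0 0; 0.48 0 0 0 0 0 0; 0.48 0 0 0 0 0 0; 0.48 0 0 0 0 0 0; 0.48 0 0 -30 0 0 0; 0.48 0 0 -40 0 0 0; 0.48 0 0 -35 0 0 0; 0.7 0 0 0 0 0 -0.018",
)

```text
time_s: 17.7
position: [0.5613, 0.0178, 0.1322]
tool_rot: [[-0.99, 0.139, 0.012], [0.139, 0.99, -0.002], [-0.013, -0.0, -1.0]]
ft_force: [-0.4, 0.1, 1.7]
grip_width: 0.0519
gripper_force: 0.0
```

Call:
servo_tool(
  deltas="0.7 11.7 -35.9 0 0 0 0; 0.7 11.7 -35.9 0 0 0 0; 0.7 11.7 -35.9 0 0 0 0; 0.7 11.7 -35.9 0 0 0 0; 0.7 11.7 -35.9 0 0 0 0; 0.7 11.7 -35.9 0 0 0 0; 0.7 11.7 -35.9 0 0 0 0; 0.7 11.7 -35.9 0 0 0 0",
)

```text
time_s: 18.37
position: [0.4246, -0.2547, 0.1255]
tool_rot: [[-0.99, 0.139, 0.001], [0.139, 0.99, -0.001], [-0.001, -0.0, -1.0]]
ft_force: [0.6, 0.0, -0.7]
grip_width: 0.0597
gripper_force: 0.0
```

Call:
servo_tool(
  deltas="0.7 11.7 -35.9 0 0 0 0; 0.7 0 0 0 0 0 0; 0.7 0 0 0 0 0 0; 0.7 0 0 0 0 0 0",
)

```text
time_s: 18.7
position: [0.4091, -0.2867, 0.1252]
tool_rot: [[-0.99, 0.14, 0.0], [0.14, 0.99, 0.0], [-0.0, 0.0, -1.0]]
ft_force: [-0.6, 0.9, -0.6]
grip_width: 0.06
gripper_force: 0.0
```

Run:
```python
from h import *
p=shot('wrist');C=cloud(p)
for x in env.spot_in('marker_yellow',p)[:2]: print(x, blob(p,x['bbox'][:2],.018,C=C))
legs([(409,-287,9,82)])
p=shot('top');cv2.imwrite('pics/t2.png',cv2.resize(p['img'][100:300,160:480,::-1],None,fx=2,fy=2))
```

```text
{'bbox': [319.0, 195.2, 38.3, 132.3], 'conf': 0.59} (array([ 409.8, -288.7,   -8.1,  108.9,   26. ,   17.5]), 4255)
t 18.8 pos [ 409.5 -286.   125.2] ang 82.1 tilt [0. 0.] w 59.5 gf 0.0 ft [ 0.4 -0.   0. ]
  to 409,-287,9,82.0: turn 0.001; total [  0.4  -1.  116.2] = 3 x [ 0.1 -0.3 38.7]
```

View pics/t2.png

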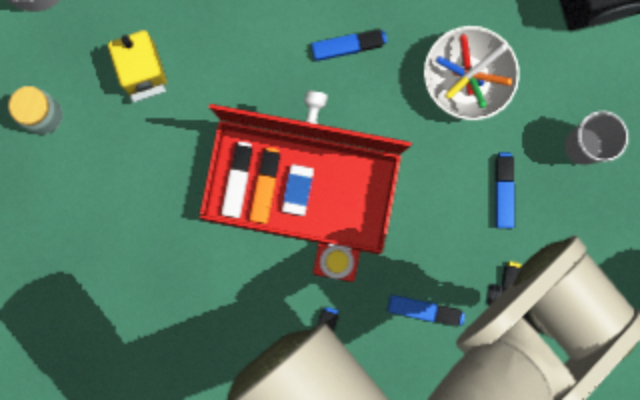

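White, orange and eraser lie in the box, and the blue target is still at (505,190) in the crop. Now yellow.

Call:
servo_tool(
  deltas="0.7 0 -2 35 0 0 0; 0.7 0 0 40 0 0 0; 0.7 0 0 29 0 0 0; 0.7 0 0 12 0 0 0; 0.7 0 0 0 0 0 0",
)

```text
time_s: 19.27
position: [0.4083, -0.2871, 0.0066]
tool_rot: [[-0.99, 0.138, -0.004], [0.138, 0.99, 0.004], [0.004, 0.004, -1.0]]
ft_force: [-1.1, 0.3, 0.6]
grip_width: 0.0596
gripper_force: 0.0
```

Call:
servo_tool(
  deltas="0 0 0 0 0 0 0; 0 0 0 0 0 0 0; 0 0 0 0 0 0 0; 0 0 0 0 0 0 0; 0 0 0 0 0 0 0; 0 0 0 0 0 0 0",
)

```text
time_s: 19.77
position: [0.4096, -0.2894, 0.0106]
tool_rot: [[-0.99, 0.139, 0.002], [0.139, 0.99, -0.002], [-0.003, -0.002, -1.0]]
ft_force: [0.4, 2.3, 6.9]
grip_width: 0.0247
gripper_force: 40.0
```

Call:
servo_tool(
  deltas="0 0 0 -30 0 0 0; 0 0 0 -40 0 0 0; 0 0 0 -40 0 0 0; 0 0 0 0 0 0 0.018; 0 0 0 0 0 0 0",
)

```text
time_s: 20.18
position: [0.4095, -0.2897, 0.1216]
tool_rot: [[-0.987, 0.158, 0.004], [0.158, 0.987, -0.005], [-0.005, -0.004, -1.0]]
ft_force: [0.1, -0.1, -1.4]
grip_width: 0.025
gripper_force: 39.6
```

Call:
servo_tool(
  deltas="0 -14 34 0 0 0 0; 0 -14 34 0 0 0 0; 0 -14 34 0 0 0 0; 0 -14 34 0 0 0 0; 0 -14 34 0 0 0 0; 0 -14 34 0 0 0 0; 0 -14 34 0 0 0 0; 0 0 0 0 0 0 0",
)

```text
time_s: 20.85
position: [0.5445, -0.0643, 0.118]
tool_rot: [[-0.988, 0.152, -0.001], [0.152, 0.988, 0.002], [0.001, 0.002, -1.0]]
ft_force: [-1.6, 0.4, -0.7]
grip_width: 0.0246
gripper_force: 39.7
```

Call:
servo_tool(
  deltas="0 0 0 0 0 0 0; 0 0 0 0 0 0 0",
)

```text
time_s: 21.02
position: [0.5424, -0.0695, 0.1182]
tool_rot: [[-0.988, 0.157, -0.002], [0.157, 0.988, 0.0], [0.002, 0.0, -1.0]]
ft_force: [0.0, -0.1, -0.3]
grip_width: 0.0243
gripper_force: 39.7
```

Run:
```python
from h import *
legs([(*box(-2,-88),18,80.9)])
```

```text
t 21.02 pos [542.4 -69.5 118.2] ang 81.0 tilt [-0.002  0.   ] w 24.3 gf 39.66034948825836 ft [ 0.  -0.1 -0.3]
  to 545,-68,18,80.9: turn 0.002; total [ -1.9   1.4 100.2] = 3 x [-0.6  0.5 33.4]
```

Call:
servo_tool(
  deltas="0 -1.9 1.5 30 0 0 0; 0 0 0 34 0 0 0; 0 0 0 25 0 0 0; 0 0 0 10 0 0 0; 0 0 0 0 0 0 0; 0 0 0 0 0 0 0",
)

```text
time_s: 21.52
position: [0.5453, -0.0691, 0.0207]
tool_rot: [[-0.987, 0.158, 0.0], [0.158, 0.987, -0.0], [-0.0, -0.0, -1.0]]
ft_force: [0.4, -0.9, 0.3]
grip_width: 0.0246
gripper_force: 39.7
```

Call:
servo_tool(
  deltas="0.38 0 0 0 0 0 0; 0.38 0 0 0 0 0 0; 0.38 0 0 0 0 0 0; 0.38 0 0 0 0 0 0; 0.38 0 0 -30 0 0 0; 0.38 0 0 -40 0 0 0; 0.38 0 0 -35 0 0 0; 0.7 0 0 0 0 0 -0.08",
)

```text
time_s: 22.18
position: [0.5479, -0.0689, 0.1322]
tool_rot: [[-0.997, 0.078, 0.012], [0.078, 0.997, -0.004], [-0.012, -0.003, -1.0]]
ft_force: [0.9, -0.3, -0.3]
grip_width: 0.0431
gripper_force: 0.0
```

Call:
servo_tool(
  deltas="0.7 0 0 0 0 0 -0.085; 0.7 -3.7 -35 0 0 0 0; 0.7 -3.7 -35 0 0 0 0; 0.7 -3.7 -35 0 0 0 0; 0.7 -3.7 -35 0 0 0 0; 0.7 -3.7 -35 0 0 0 0; 0.7 -3.7 -35 0 0 0 0; 0.7 0 0 0 0 0 0",
)

```text
time_s: 22.85
position: [0.5688, -0.2841, 0.1251]
tool_rot: [[-1.0, -0.003, 0.001], [-0.003, 1.0, -0.003], [-0.001, -0.003, -1.0]]
ft_force: [0.3, -0.4, -0.3]
grip_width: 0.0598
gripper_force: 0.0
```

Call:
servo_tool(
  deltas="0.7 0 0 0 0 0 0; 0.7 0 0 0 0 0 0",
)

```text
time_s: 23.02
position: [0.5687, -0.2775, 0.1252]
tool_rot: [[-1.0, -0.007, -0.0], [-0.007, 1.0, 0.0], [0.0, 0.0, -1.0]]
ft_force: [0.3, 0.4, -0.5]
grip_width: 0.0598
gripper_force: 0.0
```

Run:
```python
from h import *
p=shot('wrist');C=cloud(p)
for x in env.spot_in('marker_blue',p)[:3]: print(x, blob(p,x['bbox'][:2],.018,C=C))
legs([(568.4,-278.4,9,90.5)])
```

```text
{'bbox': [315.4, 192.1, 32.9, 134.1], 'conf': 0.91} (array([ 567.9, -281.2,    1. ,  108.5,   25.7,   17.5]), 4271)
{'bbox': [392.5, 358.7, 149.0, 81.0], 'conf': 0.36} None
t 23.12 pos [ 568.9 -276.8  125.4] ang 90.5 tilt [-0.  0.] w 59.6 gf 0.0 ft [0.3 1.  0.1]
  to 568,-278,9,90.5: turn -0.000; total [  0.5  -1.6 116.4] = 3 x [ 0.2 -0.5 38.8]
```

Call:
servo_tool(
  deltas="0.7 0 -2.5 35 0 0 0; 0.7 0 0 40 0 0 0; 0.7 0 0 29 0 0 0; 0.7 0 0 12 0 0 0; 0.7 0 0 0 0 0 0",
)

```text
time_s: 23.53
position: [0.568, -0.2789, 0.0068]
tool_rot: [[-1.0, -0.008, -0.004], [-0.008, 1.0, 0.003], [0.004, 0.003, -1.0]]
ft_force: [0.6, 1.0, -0.4]
grip_width: 0.0596
gripper_force: 0.0
```

Call:
servo_tool(
  deltas="0 0 0 0 0 0 0; 0 0 0 0 0 0 0; 0 0 0 0 0 0 0; 0 0 0 0 0 0 0; 0 0 0 0 0 0 0; 0 0 0 0 0 0 0",
)

```text
time_s: 24.03
position: [0.5699, -0.2811, 0.0116]
tool_rot: [[-1.0, -0.007, 0.004], [-0.007, 1.0, -0.002], [-0.004, -0.002, -1.0]]
ft_force: [-0.0, 0.8, 7.0]
grip_width: 0.0247
gripper_force: 39.8
```

Call:
servo_tool(
  deltas="0 0 0 -30 0 0 0; 0 0 0 -40 0 0 0; 0 0 0 -40 0 0 0; 0 0 0 0 0 0 0.083; 0 0 0 0 0 0 0.083; 0 0 0 0 0 0 0",
)

```text
time_s: 24.53
position: [0.5691, -0.2807, 0.121]
tool_rot: [[-0.987, 0.161, 0.002], [0.161, 0.987, -0.002], [-0.003, -0.001, -1.0]]
ft_force: [-0.6, -0.4, -0.2]
grip_width: 0.0239
gripper_force: 39.6
```

Call:
servo_tool(
  deltas="0 8.1 35.3 0 0 0 0; 0 8.1 35.3 0 0 0 0; 0 8.1 35.3 0 0 0 0; 0 8.1 35.3 0 0 0 0; 0 8.1 35.3 0 0 0 0; 0 8.1 35.3 0 0 0 0; 0 8.1 35.3 0 0 0 0; 0 0 0 0 0 0 0",
)

```text
time_s: 25.2
position: [0.5509, -0.0235, 0.1197]
tool_rot: [[-0.988, 0.153, -0.0], [0.153, 0.988, 0.001], [0.001, 0.001, -1.0]]
ft_force: [-0.1, 0.2, -1.0]
grip_width: 0.0231
gripper_force: 104.1
```

Call:
servo_tool(
  deltas="0 0 0 0 0 0 0; 0 0 0 0 0 0 0",
)

```text
time_s: 25.37
position: [0.5521, -0.0279, 0.1194]
tool_rot: [[-0.988, 0.156, 0.0], [0.156, 0.988, -0.0], [-0.0, -0.0, -1.0]]
ft_force: [-0.4, 0.4, -1.0]
grip_width: 0.0232
gripper_force: 104.1
```

Run:
```python
from h import *
legs([(*box(-2,-46),18,80.9)])
```

```text
t 25.37 pos [552.1 -27.9 119.4] ang 81.0 tilt [ 0. -0.] w 23.2 gf 104.07739500538952 ft [-0.4  0.4 -1. ]
  to 551,-27,18,80.9: turn 0.002; total [  1.1   0.8 101.4] = 3 x [ 0.4  0.3 33.8]
```

The grip force jumped to 104 N, so the marker may have slipped. I'll check with a picture.

Run:
```python
from h import *
a=shot('scene')['img'][120:300,220:440];b=shot('wrist')['img']
cv2.imwrite('pics/g5.png',np.hstack([cv2.resize(a,(440,360)),cv2.resize(b,(360,360))])[:,:,::-1])
```

View pics/g5.png

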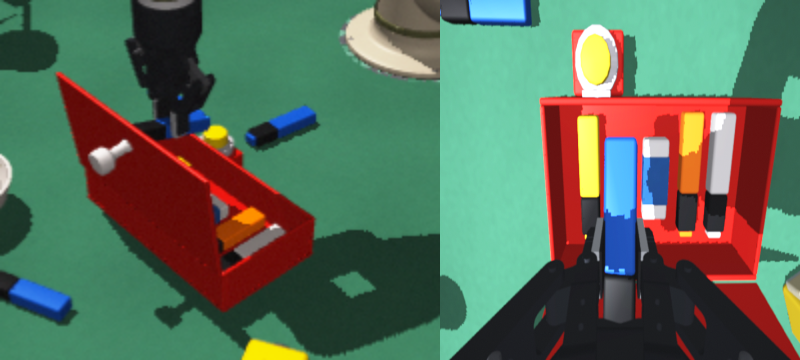

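Run:
```python
from h import *
p=shot('wrist');C=cloud(p);P=C[90:340,317:323].reshape(-1,3)
for v in range(110,360,20): print(v,np.round(C[v,314:328:6]*1000).tolist(),p['img'][v,320])
legs([])
```

```text
110 [[485.0, -21.0, 57.0], [486.0, -18.0, 58.0], [486.0, -14.0, 58.0]] [255  74  68]
130 [[500.0, -24.0, 6.0], [501.0, -20.0, 4.0], [502.0, -15.0, 5.0]] [255  81  75]
150 [[516.0, -27.0, 4.0], [516.0, -22.0, 4.0], [517.0, -18.0, 5.0]] [255  76  72]
170 [[509.0, -24.0, 119.0], [509.0, -21.0, 119.0], [509.0, -19.0, 120.0]] [ 84 191 255]
190 [[517.0, -25.0, 122.0], [517.0, -23.0, 123.0], [518.0, -20.0, 123.0]] [ 87 191 255]
210 [[525.0, -27.0, 124.0], [526.0, -24.0, 125.0], [526.0, -21.0, 125.0]] [ 87 194 255]
230 [[534.0, -28.0, 126.0], [534.0, -25.0, 127.0], [534.0, -23.0, 127.0]] [ 89 195 255]
250 [[541.0, -29.0, 130.0], [543.0, -27.0, 128.0], [543.0, -24.0, 129.0]] [ 33  83 186]
270 [[550.0, -31.0, 131.0], [550.0, -28.0, 132.0], [551.0, -26.0, 131.0]] [ 33  83 185]
290 [[558.0, -32.0, 134.0], [559.0, -29.0, 134.0], [559.0, -27.0, 135.0]] [ 33  81 185]
310 [[567.0, -33.0, 136.0], [568.0, -31.0, 135.0], [568.0, -28.0, 136.0]] [66 67 71]
330 [[575.0, -35.0, 139.0], [575.0, -32.0, 139.0], [576.0, -30.0, 138.0]] [79 80 85]
350 [[584.0, -36.0, 140.0], [585.0, -34.0, 139.0], [585.0, -31.0, 140.0]] [68 68 74]
t 25.52 pos [552.1 -28.5 119.1] ang 80.9 tilt [ 0. -0.] w 22.9 gf 104.07892997362012 ft [ 0.1  0.5 -0.1]
```

The marker slipped to about a 15° tilt but is still held. I'll lower it until its front end is near the floor, then release.

Call:
servo_tool(
  deltas="0 5 1 25 0 0 0; 0 0 0 30 0 0 0; 0 0 0 24 0 0 0; 0 0 0 12 0 0 0; 0 0 0 0 0 0 0; 0 0 0 0 0 0 0",
  newtons=30,
)

```text
time_s: 26.02
position: [0.5472, -0.0264, 0.028]
tool_rot: [[-0.987, 0.159, -0.001], [0.159, 0.987, 0.0], [0.001, 0.0, -1.0]]
ft_force: [0.4, 0.4, 0.0]
grip_width: 0.0232
gripper_force: 98.5
```

Call:
servo_tool(
  deltas="0.38 0 0 0 0 0 0; 0.38 0 0 0 0 0 0; 0.38 0 0 0 0 0 0; 0.38 0 0 0 0 0 0; 0.38 0 0 0 0 0 0; 0.38 0 0 -25 0 0 0; 0.38 0 0 -40 0 0 0; 0.38 0 0 -35 0 0 0",
)

```text
time_s: 26.68
position: [0.5469, -0.0257, 0.1296]
tool_rot: [[-0.987, 0.158, -0.001], [0.158, 0.987, 0.0], [0.001, 0.0, -1.0]]
ft_force: [-0.2, -0.4, 0.8]
grip_width: 0.0324
gripper_force: 0.0
```

Call:
servo_tool(
  deltas="0 0 0 -30 0 0 0; 0 0 0 -40 0 0 0; 0 0 0 -40 0 0 0; 0 0 0 0 0 0 0; 0 0 0 0 0 0 0",
)

```text
time_s: 27.1
position: [0.5477, -0.0259, 0.2403]
tool_rot: [[-0.987, 0.158, 0.005], [0.158, 0.987, -0.001], [-0.005, -0.001, -1.0]]
ft_force: [-0.1, -0.2, -0.9]
grip_width: -0.0001
gripper_force: 0.0
```

Run:
```python
from h import *
w=shot('wrist');C=cloud(w)
a=shot('scene')['img'][80:300,180:440]
cv2.imwrite('pics/g6.png',np.hstack([cv2.resize(a,(425,360)),cv2.resize(w['img'],(375,360))])[:,:,::-1])
legs([])
# highest things inside box
c,s=np.cos(BA),np.sin(BA);P=C.reshape(-1,3)*1000;d=P[:,:2]-BX;bx=c*d[:,0]+s*d[:,1];by=-s*d[:,0]+c*d[:,1]
for y0 in (-88,-46,0,46,88):
    m=(abs(bx)<55)&(abs(by-y0)<20)&(P[:,2]>12)&(P[:,2]<120);print(y0,m.sum(),np.round(np.percentile(P[m,2],[5,50,95,100])) if m.any() else '')
T=C*1000;m=(P[:,2]>180)&(P[:,2]<215)&(abs(by)<130)&(bx>50)&(bx<150);print('lid top',m.sum(),np.round([bx[m].min(),bx[m].max(),P[m,2].max()]) if m.any() else '')
```

```text
t 27.2 pos [546.7 -25.7 237.3] ang 80.9 tilt [-0.001  0.   ] w -0.1 gf 0.0 ft [ 0.4 -0.1 -0.7]
-88 2239 [20. 22. 24. 26.]
-46 2130 [20. 22. 24. 25.]
0 1943 [22. 24. 26. 27.]
46 2270 [18. 22. 24. 26.]
88 2338 [17. 22. 24. 25.]
lid top 1722 [ 86.  94. 198.]
```

View pics/g6.png

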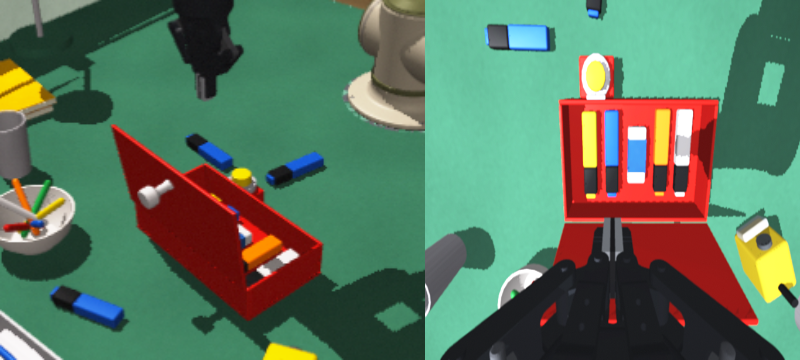

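All five lie flat in the box, and the lid stands at about 1.68 rad. I'll take the shut fingers behind the lid, beside the knob.

Call:
servo_tool(
  deltas="0 0 29 -2 0 0 0; 0 0 29 -1 0 0 0; 0 0 29 0 0 0 0; 0 0 28.5 0 0 0 0; 0 -30 0 0 0 0 0; 0 -30 0 0 0 0 0; 0 -30 0 0 0 0 0; 0 -30 0 0 0 0 0",
)

```text
time_s: 27.87
position: [0.6847, 0.0694, 0.2391]
tool_rot: [[-0.987, 0.158, -0.003], [0.158, 0.987, 0.0], [0.003, -0.0, -1.0]]
ft_force: [0.1, -0.6, 0.3]
grip_width: -0.0003
gripper_force: 0.0
```

Call:
servo_tool(
  deltas="0 0 0 0 0 0 0; 0 0 0 0 0 0 0; 0 0 0 20 0 0 0; 0 0 0 20 0 0 0; 0 0 0 16 0 0 0; 0 0 0 0 0 0 0; 0 0 0 0 0 0 0",
)

```text
time_s: 28.45
position: [0.683, 0.0695, 0.1847]
tool_rot: [[-0.987, 0.158, -0.002], [0.158, 0.987, 0.0], [0.002, -0.0, -1.0]]
ft_force: [0.0, 0.6, 0.5]
grip_width: 0.0002
gripper_force: 0.0
```

```bash
cat >> h.py <<'E'
def inbox(p): c,s=np.cos(BA),np.sin(BA); d=np.array(p[:2])-BX; return np.array([c*d[0]+s*d[1],-s*d[0]+c*d[1]])
def lidrows(th1,n,r=125,half=11,pre=0):
    """tool x,z moves that follow the lid from the present spot to angles th1..."""
    o=env.observe();p=o['position']*1000;b=inbox(p);print('box',np.round(b,1),'z',round(p[2],1),'ft',np.round(o['ft_force'],1),'t',o['time_s'])
    prev=np.array([b[0],p[2]])
    for t in th1:
        q=np.array([70-r*np.cos(t)+6*np.sin(t)+half,58.5+r*np.sin(t)+6*np.cos(t)])
        print(f'{t:.2f}: x {-(q-prev)[0]:.1f} z {-(q-prev)[1]:.1f}',end=' | ');prev=q
    print()
E
python3 - <<'E'
from h import *
legs([]);lidrows(np.arange(1.65,-.01,-.075),1)
E
```

```text
t 28.45 pos [683.   69.5 184.7] ang 80.9 tilt [-0.002  0.   ] w 0.2 gf 0.0 ft [0.  0.6 0.5]
box [112.9  70. ] z 184.7 ft [0.  0.6 0.5] t 28.45
1.65: x 16.0 z 2.0 | 1.57: x 9.3 z -0.8 | 1.50: x 9.4 z -0.1 | 1.43: x 9.4 z 0.6 | 1.35: x 9.3 z 1.3 | 1.28: x 9.2 z 2.0 | 1.20: x 9.0 z 2.6 | 1.13: x 8.8 z 3.3 | 1.05: x 8.5 z 4.0 | 0.98: x 8.2 z 4.6 | 0.90: x 7.8 z 5.2 | 0.83: x 7.4 z 5.8 | 0.75: x 7.0 z 6.3 | 0.68: x 6.5 z 6.8 | 0.60: x 5.9 z 7.3 | 0.53: x 5.4 z 7.7 | 0.45: x 4.8 z 8.1 | 0.38: x 4.2 z 8.4 | 0.30: x 3.5 z 8.7 | 0.23: x 2.9 z 8.9 | 0.15: x 2.2 z 9.1 | 0.08: x 1.5 z 9.3 | 0.00: x 0.8 z 9.3 |
```

Call:
servo_tool(
  deltas="0 4 0 0.5 0 0 0; 0 4 0 0.5 0 0 0; 0 4 0 0.5 0 0 0; 0 4 0 0.5 0 0 0; 0 4.6 0 -0.4 0 0 0; 0 4.7 0 -0.4 0 0 0; 0 4.7 0 0 0 0 0; 0 4.7 0 0 0 0 0",
)

```text
time_s: 29.12
position: [0.6492, 0.0748, 0.1842]
tool_rot: [[-0.987, 0.158, 0.0], [0.158, 0.987, -0.0], [-0.0, 0.0, -1.0]]
ft_force: [0.9, -0.4, 1.3]
grip_width: 0.0002
gripper_force: 0.5
```

Call:
servo_tool(
  deltas="0 4.7 0 0.3 0 0 0; 0 4.7 0 0.3 0 0 0; 0 4.7 0 0.6 0 0 0; 0 4.6 0 0.7 0 0 0; 0 4.6 0 1 0 0 0; 0 4.6 0 1 0 0 0; 0 4.5 0 1.3 0 0 0; 0 4.5 0 1.3 0 0 0",
)

```text
time_s: 29.78
position: [0.6127, 0.0807, 0.1772]
tool_rot: [[-0.987, 0.158, -0.0], [0.158, 0.987, -0.0], [0.0, -0.0, -1.0]]
ft_force: [0.8, 0.1, -0.3]
grip_width: 0.0001
gripper_force: 0.4
```

Call:
servo_tool(
  deltas="0 4.4 0 1.6 0 0 0; 0 4.4 0 1.7 0 0 0; 0 4.3 0 2 0 0 0; 0 4.2 0 2 0 0 0; 0 4.1 0 2.3 0 0 0; 0 4.1 0 2.3 0 0 0; 0 3.9 0 2.6 0 0 0; 0 3.9 0 2.6 0 0 0",
)

```text
time_s: 30.45
position: [0.5799, 0.0859, 0.16]
tool_rot: [[-0.987, 0.158, -0.0], [0.158, 0.987, -0.0], [0.0, -0.0, -1.0]]
ft_force: [0.1, -1.3, 0.6]
grip_width: -0.0003
gripper_force: 0.4
```

Run:
```python
from h import *
lidrows([.9]+list(np.arange(.825,-.01,-.075)),1)
p=shot('scene');cv2.imwrite('pics/l1.png',cv2.resize(p['img'][60:320,150:450,::-1],None,fx=2,fy=2))
```

```text
box [ 8.6 70. ] z 160.0 ft [ 0.1 -1.3  0.6] t 30.45
0.90: x 0.6 z -0.1 | 0.82: x 7.4 z 5.8 | 0.75: x 7.0 z 6.3 | 0.68: x 6.5 z 6.8 | 0.60: x 5.9 z 7.3 | 0.53: x 5.4 z 7.7 | 0.45: x 4.8 z 8.1 | 0.38: x 4.2 z 8.4 | 0.30: x 3.5 z 8.7 | 0.23: x 2.9 z 8.9 | 0.15: x 2.2 z 9.1 | 0.08: x 1.5 z 9.3 | 0.00: x 0.8 z 9.3 |
```

View pics/l1.png

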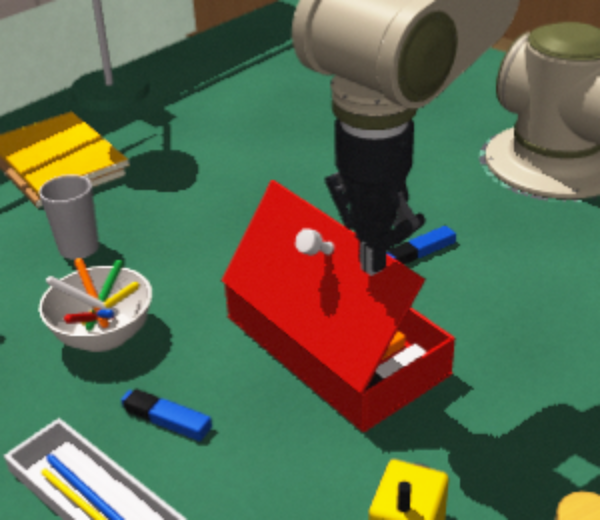

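The lid follows the fingers nicely and is about half closed. I'll carry on, slowing toward the end.

Call:
servo_tool(
  deltas="0 3.7 0 2.9 0 0 0; 0 3.7 0 2.9 0 0 0; 0 3.5 0 3.1 0 0 0; 0 3.5 0 3.2 0 0 0; 0 3.3 0 3.4 0 0 0; 0 3.2 0 3.4 0 0 0; 0 3 0 3.6 0 0 0; 0 2.9 0 3.7 0 0 0",
)

```text
time_s: 31.17
position: [0.5536, 0.0901, 0.1338]
tool_rot: [[-0.987, 0.158, -0.0], [0.158, 0.987, -0.0], [0.0, -0.0, -1.0]]
ft_force: [-0.7, 0.5, 1.2]
grip_width: 0.0001
gripper_force: 0.3
```

Call:
servo_tool(
  deltas="0 2.7 0 3.8 0 0 0; 0 2.7 0 3.9 0 0 0; 0 2.4 0 4 0 0 0; 0 2.4 0 4.1 0 0 0; 0 2.1 0 4.2 0 0 0; 0 2.1 0 4.2 0 0 0; 0 1.8 0 4.3 0 0 0; 0 1.7 0 4.4 0 0 0",
)

```text
time_s: 31.83
position: [0.536, 0.0929, 0.1008]
tool_rot: [[-0.987, 0.158, -0.0], [0.158, 0.987, 0.0], [0.0, -0.0, -1.0]]
ft_force: [0.4, -0.3, 1.1]
grip_width: 0.0002
gripper_force: 0.2
```

Call:
servo_tool(
  deltas="0 1 0 3 0 0 0; 0 1 0 3 0 0 0; 0 0.9 0 3 0 0 0; 0 0.8 0 3 0 0 0; 0 0.7 0 3 0 0 0; 0 0.6 0 3 0 0 0; 0 0 0 0 0 0 0",
)

```text
time_s: 32.42
position: [0.531, 0.0937, 0.0826]
tool_rot: [[-0.987, 0.158, -0.001], [0.158, 0.987, 0.0], [0.001, -0.0, -1.0]]
ft_force: [-0.9, -0.8, -0.1]
grip_width: 0.0
gripper_force: 0.0
```

Run:
```python
from h import *
lidrows([.075,0],1)
```

```text
box [-41.   69.9] z 82.6 ft [-0.9 -0.8 -0.1] t 32.4167
0.07: x 2.2 z 8.8 | 0.00: x 0.8 z 9.3 |
```

Call:
servo_tool(
  deltas="0 0.6 0 2 0 0 0; 0 0.5 0 2 0 0 0; 0 0.4 0 2 0 0 0; 0 0.3 0 2 0 0 0; 0 0.3 0 2 0 0 0; 0 0.2 0 2 0 0 0; 0 0.2 0 2 0 0 0; 0 0 0 0 0 0 0",
)

```text
time_s: 33.08
position: [0.5286, 0.0941, 0.0688]
tool_rot: [[-0.987, 0.158, -0.001], [0.158, 0.987, 0.0], [0.001, -0.0, -1.0]]
ft_force: [-0.4, -0.2, -0.4]
grip_width: 0.0002
gripper_force: 0.0
```

Call:
servo_tool(
  deltas="0 0 0 1 0 0 0; 0 0 0 1 0 0 0; 0 0 0 1 0 0 0; 0 0 0 1 0 0 0; 0 0 0 1 0 0 0; 0 0 0 0 0 0 0; 0 0 0 0 0 0 0",
)

```text
time_s: 33.67
position: [0.5288, 0.0941, 0.0645]
tool_rot: [[-0.987, 0.158, 0.0], [0.158, 0.987, -0.0], [-0.0, 0.0, -1.0]]
ft_force: [-2.2, -0.3, 4.4]
grip_width: -0.0002
gripper_force: 2.3
```

Call:
servo_tool(
  deltas="0 0 0 0.7 0 0 0; 0 0 0 0.7 0 0 0; 0 0 0 0 0 0 0; 0 0 0 -5 0 0 0; 0 0 0 -25 0 0 0; 0 0 0 -35 0 0 0; 0 0 0 -35 0 0 0; 0 0 0 0 0 0 0",
)

```text
time_s: 34.33
position: [0.5314, 0.0941, 0.169]
tool_rot: [[-0.987, 0.158, 0.011], [0.158, 0.987, -0.0], [-0.011, 0.001, -1.0]]
ft_force: [0.5, -0.3, -0.0]
grip_width: 0.0003
gripper_force: 0.0
```

Call:
servo_tool(
  deltas="0 10 -28.1 0 0 0 0; 0 10 -28.1 0 0 0 0; 0 10 -28.1 0 0 0 0; 0 10 -28.1 0 0 0 0; 0 10 -28.1 0 0 0 0; 0 0 0 0 0 0 0; 0 0 0 0 0 0 0; 0 0 0 0 0 0 0",
)

```text
time_s: 35.0
position: [0.4575, -0.0365, 0.1628]
tool_rot: [[-0.987, 0.158, 0.0], [0.158, 0.987, 0.0], [-0.0, 0.0, -1.0]]
ft_force: [-0.4, -0.1, -0.4]
grip_width: 0.0001
gripper_force: 0.0
```

Run:
```python
from h import *
legs([(457.3,-36.8,66,80.9)])
w=shot('wrist');s=shot('scene');C=cloud(w)*1000
P=C.reshape(-1,3);b=np.array([inbox(q) for q in P[::7]]);z=P[::7,2]
for x0 in (-60,-20,20,60):
  for y0 in (-100,100):
    m=(abs(b[:,0]-x0)<8)&(abs(b[:,1]-y0)<20)&(z>30)&(z<140)
    if m.any(): print(x0,y0,m.sum(),np.median(z[m]))
C=cloud(s)*1000;P=C.reshape(-1,3);b=np.array([inbox(q) for q in P[::3]]);z=P[::3,2]
for x0 in (-60,-20,20,60):
  for y0 in (-60,60,100):
    m=(abs(b[:,0]-x0)<8)&(abs(b[:,1]-y0)<20)&(z>30)&(z<140)
    if m.any(): print('s',x0,y0,m.sum(),np.median(z[m]))
cv2.imwrite('pics/l2.png',np.hstack([cv2.resize(s['img'][100:320,180:440],(425,360)),cv2.resize(w['img'],(375,360))])[:,:,::-1])
```

```text
t 35.0 pos [457.5 -36.5 162.8] ang 80.9 tilt [0. 0.] w 0.1 gf 0.0 ft [-0.4 -0.1 -0.4]
  to 457,-37,66,80.9: turn -0.000; total [ 0.2 -0.3 96.8] = 3 x [ 0.1 -0.1 32.3]
-60 -100 134 64.14382899617141
-60 100 142 64.4998144149004
-20 -100 45 64.38550792123146
-20 100 114 64.42436923944565
20 100 102 64.44344675856121
s -60 -60 14 63.34117532923717
s -60 60 20 63.50864543566781
s -60 100 25 63.35082101717848
s -20 -60 20 62.99907138255578
s -20 60 27 63.22655434151958
s -20 100 31 63.248732743764855
s 20 -60 22 63.13082420538835
s 20 60 28 63.00205712013313
s 20 100 33 63.777495255643466
s 60 -60 23 63.780595937311446
s 60 60 28 62.99653488937462
s 60 100 32 63.2857569056669
```

View pics/l2.png

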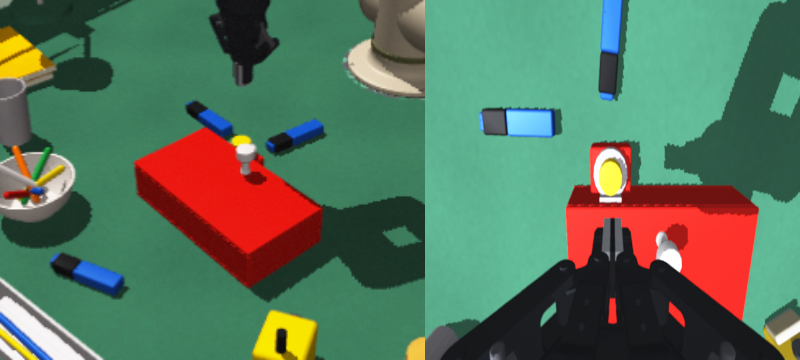

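The lid is flat at 64.4 mm along its length, so it is closed. Now I'll press the plunger.

Call:
servo_tool(
  deltas="0 0 0 30 0 0 0; 0 0 0 35 0 0 0; 0 0 0 25 0 0 0; 0 0 0 8 0 0 0; 0 0 0 2 0 0 0; 0 0 0 2 0 0 0; 0 0 0 2 0 0 0; 0 0 0 0 0 0 0",
)

```text
time_s: 35.77
position: [0.4578, -0.0368, 0.0597]
tool_rot: [[-0.987, 0.158, 0.002], [0.158, 0.987, -0.001], [-0.002, -0.0, -1.0]]
ft_force: [-0.0, 0.3, -0.3]
grip_width: -0.0004
gripper_force: 0.0
```

Call:
servo_tool(
  deltas="0 0 0 2 0 0 0; 0 0 0 2 0 0 0; 0 0 0 2 0 0 0; 0 0 0 2 0 0 0; 0 0 0 2 0 0 0; 0 0 0 1 0 0 0; 0 0 0 1 0 0 0; 0 0 0 0 0 0 0",
)

```text
time_s: 36.43
position: [0.4579, -0.0369, 0.0471]
tool_rot: [[-0.987, 0.158, 0.002], [0.158, 0.987, -0.0], [-0.002, -0.0, -1.0]]
ft_force: [0.8, 2.2, 6.9]
grip_width: 0.0
gripper_force: 3.6
```

Call:
servo_tool(
  deltas="0 0 0 1 0 0 0; 0 0 0 1 0 0 0; 0 0 0 1 0 0 0; 0 0 0 0 0 0 0; 0 0 0 0 0 0 0",
)

```text
time_s: 36.85
position: [0.458, -0.0369, 0.0458]
tool_rot: [[-0.987, 0.158, 0.003], [0.158, 0.987, -0.001], [-0.003, -0.001, -1.0]]
ft_force: [-4.4, 3.2, 29.0]
grip_width: 0.0001
gripper_force: 14.3
```

The plunger is at its stop (z 45.8 mm, with force rising sharply). I'm releasing it and lifting clear.

Call:
servo_tool(
  deltas="0 0 0 -3 0 0 0; 0 0 0 -5 0 0 0; 0 0 0 -8 0 0 0; 0 0 0 -20 0 0 0; 0 0 0 -35 0 0 0; 0 0 0 -35 0 0 0; 0 25 0 -25 0 0 0; 0 25 0 -25 0 0 0",
)

```text
time_s: 37.52
position: [0.4072, -0.0288, 0.201]
tool_rot: [[-0.987, 0.158, -0.0], [0.158, 0.987, -0.0], [0.0, -0.0, -1.0]]
ft_force: [-0.3, 0.1, -0.8]
grip_width: 0.0001
gripper_force: 0.0
```

Call:
servo_tool(
  deltas="0 25 -30 0 0 0 0; 0 25 -30 0 0 0 0; 0 0 -40 0 0 0 0; 0 0 -40 0 0 0 0; 0 0 0 0 0 0 0; 0 0 0 0 0 0 0; 0 0 0 0 0 0 0",
)

```text
time_s: 38.1
position: [0.3359, -0.1588, 0.1996]
tool_rot: [[-0.987, 0.159, -0.001], [0.159, 0.987, 0.001], [0.001, 0.001, -1.0]]
ft_force: [0.5, -0.5, -0.4]
grip_width: 0.0
gripper_force: 0.0
```

Run:
```python
from h import *
p=shot('top');C=cloud(p)*1000
P=C.reshape(-1,3);d=np.hypot(P[:,0]-457.3,P[:,1]+36.8);m=d<10;print('lock z',np.median(P[m,2]))
b=np.array([inbox(q) for q in P[:]]);z=P[:,2]
for x0 in (-60,0,60):
    m=(abs(b[:,0]-x0)<8)&(abs(b[:,1]+60)<40)&(z>30)&(z<140);print(x0,m.sum(),np.median(z[m]))
s=shot('scene');cv2.imwrite('pics/end.png',np.vstack([p['img'][60:330,120:520],s['img'][60:330,120:520]])[:,:,::-1]);legs([])
```

```text
lock z 57.921524737374995
-60 166 64.36128801316998
0 164 64.79747948980608
60 162 64.56284872440577
t 38.2 pos [ 336.3 -158.1  199.7] ang 81.0 tilt [-0.001  0.001] w 0.0 gf 0.0 ft [-0.2 -0.5  0.5]
```

View pics/end.png

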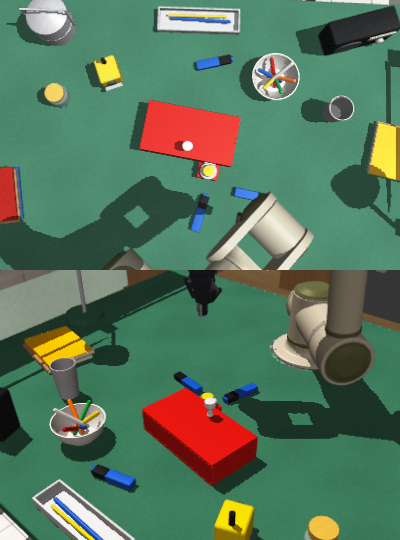

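The box is shut, the plunger is back up at 58 mm, the other things are in place and the arm is clear. I'm handing in.

```bash
python3 -c "
from rig import env
print(env.close_job())"
```

```text
the job is handed in; nothing more can be done
None
```

The job is handed in: four markers and the eraser are in the box (no duster was on the desk), the lid is closed and the lock was pressed fully down and sprang back; the hand-in call gave no verdict.

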